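Pump check: prime the bottle and hold its clamp open at the mark

TASK

Check the dark pump bottle clamped in the fixture: press its pump head right down and let it spring back up. Then take the green upright handle of the spring clamp and pull it away from the bottle until the yellow pointer lines up with the red marker on the rail, and keep hold of it there so that a colleague can lift the bottle out; finish while still holding it, for the spring would snap it shut. Leave the loose things standing about where they are.

Things in the scene. Friction and masses are not known exactly. Their poses are not given: they have to be found in the camera images.
- fixture: Fixed blue-painted base plate 300x110x12 mm, screwed down anew at another place and angle each time; carries bottle, guide block and clamp. Origin on the table, on the clamp's centre line, 90 mm from the bottle's axis. Own +x points from the handle to the bottle; the handle is pulled along own -x. Own z up. The plate spans own x -165 to +135, y -70 to +40; the guide block (own x -46 to -20) is 42 mm high, the backstop behind the bottle 82 mm high
- pump_top (a point): centre of the flat top of the pump head, a black disc 30 mm across and 10 mm thick with a short spout towards own +y of the fixture; 150 mm above the table when up. The bottle (48 mm across) is fixed
- pump (a joint): how far the pump head is pressed down, m: 0 is up, 0.012 is the stop. Sprung: 2 N to start, about 4.4 N at the stop; comes back up by itself
- handle (a point): centre of the top of the green handle, an upright round post 22 mm across (slightly narrower in its last 4 mm), top 104 mm above the table, plain grip from 45 to 100 mm, standing on an aluminium crossbar whose top is 36 mm above the table; 165 mm from the bottle's axis when shut
- slide_out (a joint): how far the clamp slide is pulled out, m: 0 is shut against the bottle, 0.060 is its end stop. Sprung: 4.8 N at 0, 120 N/m more, about 11 N at 0.05; snaps shut when let go
- slide: the moving clamp: green handle, crossbar, two rods and jaw in one piece, 250 g. Its origin is the fixture's origin when shut
- pointer (a point): tip of the yellow wedge on the handle's crossbar, 51 mm to own -y of the handle's axis and 38 mm above the table; moves with the handle
- mark_tip (a point): tip of the red marker's wedge, on the rail beside the crossbar, 38 mm above the table; fixed, but clipped to another place each time, 22 to 48 mm along the fixture's own -x from the pointer of the shut clamp. Its axes are the fixture's. The tips line up when the pointer has the same own x as this point
- waiting_bottle: bystander: loose dark bottle with cream label, 50 mm across, 177 mm high; origin under its centre
- tally_counter: bystander: small round hand counter, 50x65x25 mm; origin under its centre
- ink_tin: bystander: flat red tin, 68x106x19 mm; origin under its centre

How it is judged:
By the outcome, as a careful person would: the job done as asked, in the order asked, and still so for the second after the job is handed in, while the arm keeps its last pose, push and grip.
It also fails if it takes over 38 s, if anything falls off the work surface, if the arm or the gripper's body presses on something with over 40 N, if the wrist force passes 120 N, or if a joint passes its speed limit or range.

ROBOT

A 7-joint arm with a two-finger parallel gripper is mounted at the origin on a cart in front of the work surface, level with it; the furniture and walls round the work are solid. World frame = base frame: x ahead of the robot, y to its left, z up, the work surface at z = 0. Lengths are in m, angles in rad, forces in N, time in s.
With the tool pointing down it reaches from about 0.425 to 0.975 m from the base axis. Payload 16.7 kg.
Tool frame: the origin (TCP) lies on the centre line of the jaws, within the pads' length; the fingertips stand 14 mm ahead of it and the grasp point (between the pads) lies 5 mm behind it; z points along the fingers, y is the direction in which the jaws open and shut (so a half turn about z gives the same grasp; the last joint's range is limited). The gripper opens to 85 mm and grips with 20 to 120 N. Pads are 22 mm wide; open, the fingers measure 114 mm over their backs; the gripper's body (76 mm by 85 mm) begins 54 mm behind the grasp point. The pads swing forward as they close: fully open they stand 13 mm farther back than shut.
Start: joints at [-1.44, 0.426, 0.074, 1.606, -0.034, 1.111, -0.067], TCP at [0.187, 0.649, 0.245] pointing down, gripper open.
Joint ranges: [-2.85, 2.85], [-0.5, 2.14], [-1.23, 1.37], [0.21, 2.46], [-1.02, 4.16], [0.16, 2.05], [-2.73, 2.73]. Speed limits (rad/s): [1.89, 1.89, 2.39, 2.39, 3.01, 3.01, 3.01].

INTERFACE

Orientations are given as a unit quaternion [x, y, z, w].
In Python, from rig import observe, cams, job gives the robot as it stands.
- The arm moves only by the shell command python3 -m handwheel 'ROWS' [FORCE]. ROWS is JSON, a list of rows, each a list of 7 numbers: the turn, a rotation vector about the tool's x, y, z in rad, then the shift along the tool's x, y, z in cm, then the opening in per cent of the stroke, from 0 (shut) to 100 (fully open). A call has 1 to 5 rows; each row shifts and turns the commanded pose from where the row before left it, along the tool's axes as they then stand; what a row does not reach is not made up. A row lasts 1/10 s, in which the tool goes at most 50 mm and 8.59 degrees, less where a joint would pass 70% of its speed; a pose out of reach is approached as far as the arm can. A call is refused whole if a number of a shift passes 5 or a number of a turn 0.15, either way. A call with a gripper value outside its range is refused whole. The fingers move at their own pace and stop on an object; FORCE is the grip in N (left out, the last holds). Time passes only in rows, so rows that do not move let the fingers close. It gives the time, the measured TCP pose, the force and the opening at its end, in the units of the state.
- observe(): the state, without advancing time (a new reading comes with each control period).
- cams.read_camera(name): name is "scene" or "top" or "wrist"; returns (picture, depth): 384x512x3 uint8, red, green, blue; 384x512 float32, m along the optical axis (not along the pixel's ray), 0 where there is no reading.
- cams.camera_params(name): a dict with "camera_matrix" (3x3 intrinsics, pixels), "dist" ([k1, k2, p1, p2, k3] as OpenCV has them; the pictures are not rectified), "world_to_cam" (4x4, takes a point from world to camera coordinates); the wrist camera has in their place "T_tool_cam" (4x4, takes a point from camera to tool coordinates, whose origin is the TCP and whose axes are the flange's). Camera axes: x right, y down, z forward; pixel columns grow to the right and rows downward; lengths in m; the calibration is good to about 2 mm. A picture is of the moment at which its call begins: read the wrist's pose just before it. camera_params takes no time and is no camera call.
- job.sign_off(): hands the job in, once; it reports no verdict.
The state is a dict: "clock": time; "joint_positions": joint angles; "joint_velocities": joint speeds; "joint_efforts": joint torques, N m; "ee_pos": TCP position; "tcp_rot": TCP orientation; "contact_force": force on the tool from outside, world axes, zero at the start; "moment": the same for the moment, N m; "gripper_width": opening from 0.0 (shut) to 1.0 (fully open).
Only numpy, scipy, OpenCV 4.12 (cv2) and the standard library are available. Lean on these libraries where they do the work, as an engineer would, in place of code of your own. Each camera call takes 0.05 s, during which the arm holds its last target.

## Working session

There is one attempt and no reset: what is moved stays moved. The work goes in short steps, Python scripts to look and compute and a shell command to move; the robot and the scene stay as the last step left them, time stands still between calls to the robot, and variables do not carry over. Pictures are saved under pics/ and viewed, and the job is handed in when it is done.

```bash
ls; mkdir -p pics
python3 - <<'E'
from rig import observe,cams,job
import cv2
s=observe();print(s)
for n in("scene","top","wrist"):
    p,d=cams.read_camera(n);cv2.imwrite(f"pics/a_{n}.png",p[:,:,::-1]);import numpy as np;np.savez(f"pics/a_{n}.npz",p=p,d=d)
    print(n,cams.camera_params(n))
E
```

```text
pics
{'clock': 0.0, 'joint_positions': array([-1.43951907,  0.42672485,  0.07386964,  1.60661773, -0.03411661,
        1.11079814, -0.06709876]), 'joint_velocities': array([-1.38696514e-03, -4.61769229e-04,  2.16483895e-03,  1.82554026e-03,
       -6.76064839e-04, -9.53373348e-04,  5.83576233e-06]), 'joint_efforts': array([ 1.42049685e-03, -9.49784517e+01,  3.76157373e+00, -4.63528061e+01,
        1.93226442e-02,  9.89655062e-03,  2.81684760e-05]), 'ee_pos': array([0.18696868, 0.64817826, 0.24461118]), 'tcp_rot': array([ 1.39955234e-01,  9.90157623e-01, -6.42326919e-04, -4.64847509e-05]), 'contact_force': array([0.36333258, 0.4852795 , 0.29339507]), 'moment': array([ 0.01486969, -0.00273659,  0.01127011]), 'gripper_width': 1.0023873212014702}
scene {'camera_matrix': array([[466.41492488,   0.        , 256.13522277],
       [  0.        , 466.41492488, 190.08683072],
       [  0.        ,   0.        ,   1.        ]]), 'dist': array([0.0485457, 0.       , 0.       , 0.       , 0.       ]), 'world_to_cam': array([[ 0.85038425, -0.52612593,  0.00617437, -0.42771237],
       [-0.36931002
[... 603 characters left out ...]
96221,  1.18411453],
       [ 0.        ,  0.        ,  0.        ,  1.        ]])}
wrist {'camera_matrix': array([[284.74936525,   0.        , 253.25772099],
       [  0.        , 284.74936525, 190.62599203],
       [  0.        ,   0.        ,   1.        ]]), 'dist': array([-0.05709129,  0.        ,  0.        ,  0.        ,  0.        ]), 'T_tool_cam': array([[-4.42063863e-04, -9.56697386e-01, -2.91084036e-01,
         7.41746367e-02],
       [ 9.99999375e-01, -1.23882069e-04, -1.11152071e-03,
         4.45748492e-04],
       [ 1.02732887e-03, -2.91084346e-01,  9.56696842e-01,
        -1.28242307e-01],
       [ 0.00000000e+00,  0.00000000e+00,  0.00000000e+00,
         1.00000000e+00]])}
```

View pics/a_scene.png

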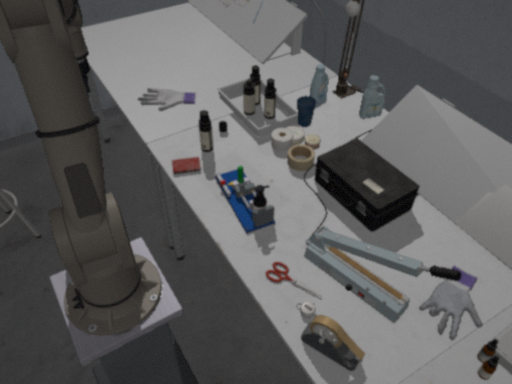

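View pics/a_top.png

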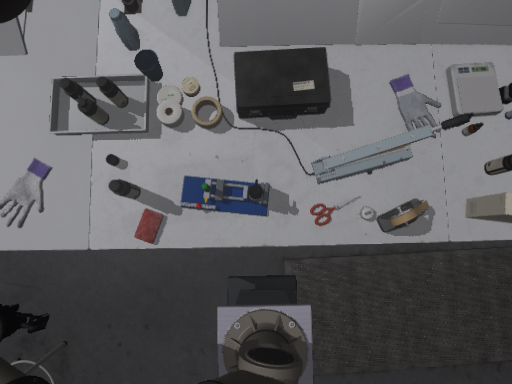

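View pics/a_wrist.png

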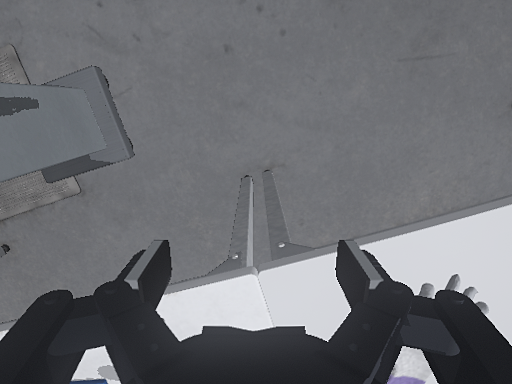

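```bash
cat > h.py <<'E'
import numpy as np,cv2
from rig import observe,cams,job
from scipy.spatial.transform import Rotation as R
def pose(s=None):
    s=s or observe(); T=np.eye(4);T[:3,:3]=R.from_quat(s['tcp_rot']).as_matrix();T[:3,3]=s['ee_pos'];return T
def cam(n,T=None):
    c=cams.camera_params(n);K=c['camera_matrix'];D=c['dist']
    W=np.linalg.inv(c['world_to_cam']) if n!='wrist' else T@c['T_tool_cam']
    return K,D,W
def ray(C,u,v):
    K,D,W=C;p=cv2.undistortPoints(np.array([[[u,v]]],float),K,D)[0,0]
    return W[:3,3],W[:3,:3]@np.array([p[0],p[1],1])
def plane(C,u,v,z):
    o,d=ray(C,u,v);return o+d*(z-o[2])/d[2]
def tri(C1,p1,C2,p2):
    o1,d1=ray(C1,*p1);o2,d2=ray(C2,*p2)
    A=np.stack([d1,-d2],1);t=np.linalg.lstsq(A,o2-o1,rcond=None)[0]
    a=o1+t[0]*d1;b=o2+t[1]*d2;return (a+b)/2,np.linalg.norm(a-b)
def proj(C,X):
    K,D,W=C;M=np.linalg.inv(W);r=cv2.Rodrigues(M[:3,:3])[0]
    return cv2.projectPoints(np.array(X,float).reshape(-1,1,3),r,M[:3,3],K,D)[0][:,0]
E
python3 - <<'E'
from h import *
for n,(u,v,w,h),k in(("scene",(150,100,150,140),5),("top",(95,145,200,100),4)):
    p=np.load(f"pics/a_{n}.npz")['p'][v:v+h,u:u+w,::-1]
    cv2.imwrite(f"pics/b_{n}.png",cv2.resize(p,None,fx=k,fy=k,interpolation=cv2.INTER_CUBIC)[:600])
C=cam("top")
for q in((181,208),(184,178),(270,184),(268,215)): print(plane(C,*q,0.012))
E
```

```text
[0.48526278 0.27588302 0.012     ]
[0.58955555 0.26564468 0.012     ]
[ 0.56173135 -0.03271502  0.012     ]
[ 0.45478323 -0.02300765  0.012     ]
```

View pics/b_scene.png

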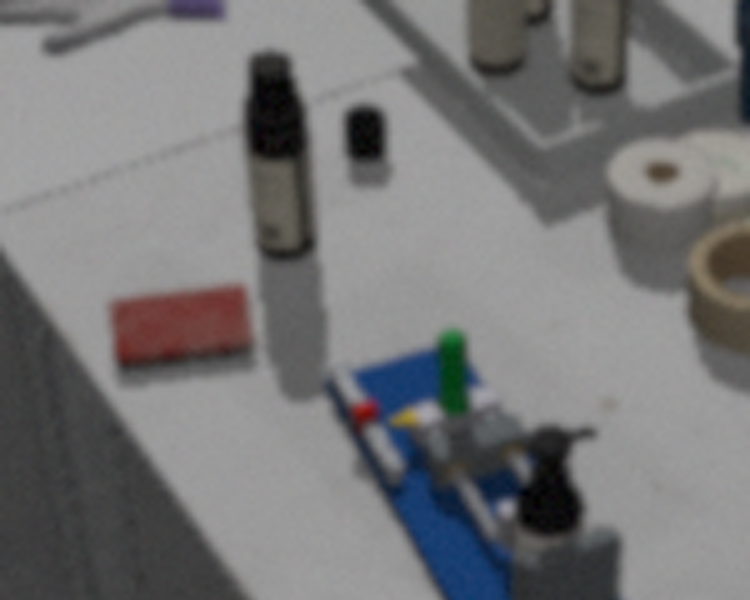

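View pics/b_top.png

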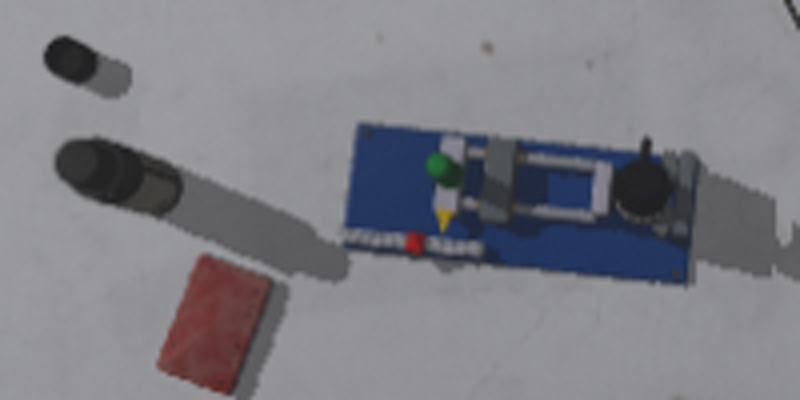

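Run:
```python
from h import *
Z={n:np.load(f"pics/a_{n}.npz") for n in("scene","top")}
Cs={n:cam(n) for n in Z}
hsv={n:cv2.cvtColor(Z[n]['p'],cv2.COLOR_RGB2HSV) for n in Z}
def blob(n,lo,hi,box):
    m=cv2.inRange(hsv[n],lo,hi);b=np.zeros_like(m);u,v,w,h=box;b[v:v+h,u:u+w]=m[v:v+h,u:u+w]
    k,l,st,c=cv2.connectedComponentsWithStats(b);i=1+np.argmax(st[1:,4]);ys,xs=np.where(l==i);return st[i],c[i],xs,ys
box={"scene":(205,155,80,80),"top":(175,170,100,50)}
for nm,lo,hi in(("green",(45,100,40),(80,255,255)),("yellow",(20,110,80),(35,255,255)),("red",(0,120,80),(8,255,255))):
    for n in Z:
        st,c,xs,ys=blob(n,lo,hi,box[n]);print(nm,n,st,c)
# handle top: top view: tip end; scene
for n in Z:
    st,c,xs,ys=blob(n,(45,100,40),(80,255,255),box[n]); print(n,sorted(zip(ys,xs))[:12])
X,e=tri(Cs['top'],(204.0,185.5),Cs['scene'],(240.3,167.5));print("handle",X,e)
X,e=tri(Cs['top'],(255,190),Cs['scene'],(260,187.5));print("pump",X,e)
```

```text
green scene [238 166   5  17  68] [240.25       174.29411765]
green top [202 183   6   7  30] [204.26666667 185.9       ]
yellow scene [229 183   4   2   7] [230.71428571 183.57142857]
yellow top [204 197   4   6  13] [205.53846154 199.23076923]
red scene [221 181   3   3   6] [221.66666667 182.16666667]
red top [197 204   3   3   6] [197.83333333 205.16666667]
scene [(np.int64(166), np.int64(240)), (np.int64(167), np.int64(239)), (np.int64(167), np.int64(240)), (np.int64(167), np.int64(241)), (np.int64(168), np.int64(238)), (np.int64(168), np.int64(239)), (np.int64(168), np.int64(240)), (np.int64(168), np.int64(241)), (np.int64(168), np.int64(242)), (np.int64(169), np.int64(238)), (np.int64(169), np.int64(239)), (np.int64(169), np.int64(240))]
top [(np.int64(183), np.int64(203)), (np.int64(183), np.int64(204)), (np.int64(184), np.int64(202)), (np.int64(184), np.int64(203)), (np.int64(184), np.int64(204)), (np.int64(184), np.int64(205)), (np.int64(184), np.int64(206)), (np.int64(185), np.int64(202)), (np.int64(185), np.int64(203)), (np.int64(185), np.int64(204)), (np.int64(185), np.int64(205)), (np.int64(185), np.int64(206))]
handle [0.54955191 0.18303002 0.10106891] 0.0001453077654663507
pump [0.52655151 0.01874162 0.15218847] 0.002779500344572814
```

```bash
python3 -m handwheel '[[0,0,0,-3.4,-3.4,-0.3,0],[0,0,0,-3.4,-3.4,-0.3,0],[0,0,0,-3.4,-3.4,-0.3,0],[0,0,0,-3.4,-3.4,-0.3,0],[0,0,0,-3.4,-3.4,-0.3,0]]' 60; python3 -m handwheel '[[0,0,0,-3.4,-3.4,-0.3,0],[0,0,0,-3.4,-3.4,-0.3,0],[0,0,0,-3.4,-3.4,-0.3,0],[0,0,0,-3.4,-3.4,-0.3,0],[0,0,0,-3.4,-3.4,0,0]]'
```

```text
clock: 0.65
ee_pos: [0.3039, 0.4361, 0.2603]
tcp_rot: [0.14, 0.99, -0.0, -0.0]
contact_force: [1.4, 1.3, -0.6]
gripper_width: 0.142
clock: 1.15
ee_pos: [0.4202, 0.2258, 0.2728]
tcp_rot: [0.14, 0.99, 0.0, 0.0]
contact_force: [1.3, 0.1, -0.1]
gripper_width: 0.001
```

```bash
python3 -m handwheel '[[0,0,0,-3,-3.4,0,0],[0,0,0,-3,-3.4,0,0],[0,0,-0.08,-2,-2.4,0,0],[0,0,-0.09,0,0,0,0],[0,0,0,0,0,0,0]]'; python3 -m handwheel '[[0,0,0,0,0,0,0]]'
python3 - <<'E'
from h import *
s=observe();print(s['ee_pos'],s['contact_force']);T=pose(s)
p,d=cams.read_camera("wrist");np.savez("pics/c.npz",p=p,d=d,T=T)
cv2.imwrite("pics/c.png",cv2.resize(p[:,:,::-1],None,fx=1.5,fy=1.5,interpolation=cv2.INTER_CUBIC))
E
```

```text
clock: 1.65
ee_pos: [0.471, 0.1162, 0.2722]
tcp_rot: [0.055, 0.998, -0.0, -0.0]
contact_force: [-0.1, -0.1, 0.5]
gripper_width: 0.005
clock: 1.75
ee_pos: [0.4706, 0.1175, 0.2722]
tcp_rot: [0.056, 0.998, -0.0, -0.0]
contact_force: [0.4, 0.4, -0.4]
gripper_width: -0.002
[0.47062695 0.11750682 0.27220235] [ 0.37925911  0.39112162 -0.40290846]
```

View pics/c.png

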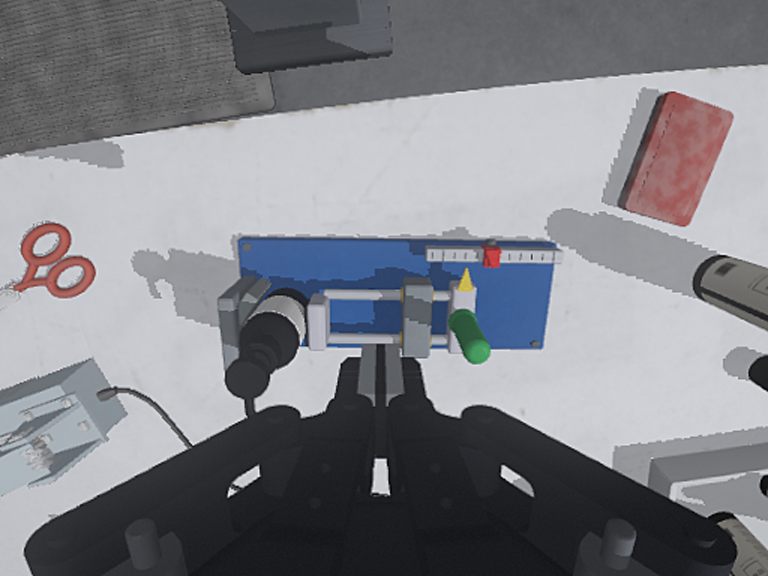

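Run:
```python
from h import *
z=np.load("pics/c.npz");p=z['p'];T=z['T'];C=cam("wrist",T)
cv2.imwrite("pics/c2.png",cv2.resize(p[150:270,140:390,::-1],(750,360),interpolation=cv2.INTER_CUBIC))
cv2.imwrite("pics/c3.png",cv2.resize(p[150:200,270:390,::-1],(720,300),interpolation=cv2.INTER_CUBIC))
d=z['d']
for u,v in((318,234),(165,252)): 
  print(d[v-2:v+3,u-2:u+3].mean(), plane(C,u,v,.104 if u>200 else .150))
```

```text
0.3254839 [0.54649126 0.18363121 0.104     ]
0.28085482 [0.5260307 0.0231551 0.15     ]
```

View pics/c2.png

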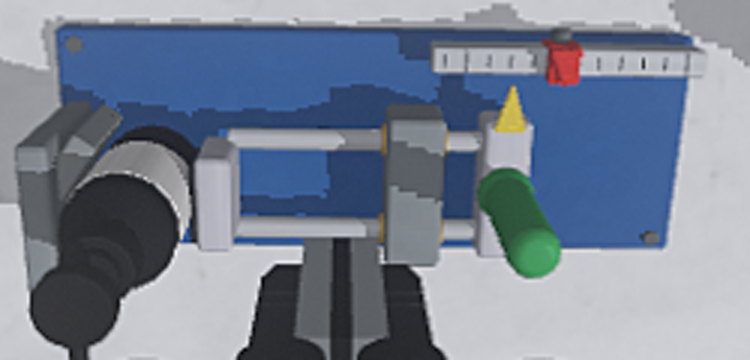

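View pics/c3.png

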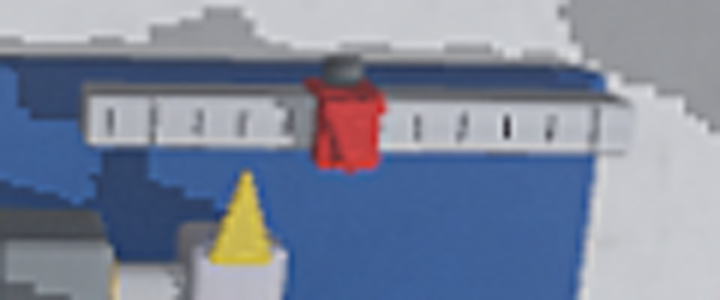

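Run:
```python
from h import *
z=np.load("pics/c.npz");p=z['p'];T=z['T'];C=cam("wrist",T);Ct=cam("top");Cs=cam("scene")
hsv=cv2.cvtColor(p,cv2.COLOR_RGB2HSV)
m=cv2.inRange(hsv,(100,120,40),(125,255,255))
ys,xs=np.where(m>0);k=(xs>140)&(xs<390)&(ys>140)&(ys<260)
# plate outline: hull -> min area rect in world plane
pts=np.array([plane(C,u,v,.012)[:2] for u,v in zip(xs[k],ys[k])],np.float32)
r=cv2.minAreaRect(pts);print(r);b=cv2.boxPoints(r);print(b)
for nm,w,t,s in(("handle",(319.3,234),(204,185.5),(240.3,167.5)),("pump",(165,251.7),(255.5,191.5),(260,187.5))):
    print(nm,tri(C,w,Ct,t),tri(C,w,Cs,s))
def c3(u,v):return 270+u/6,150+v/6
for nm,q in(("ptr",(247,172)),("red",(345,170)),("redL",(315,165)),("redR",(380,165))): print(nm,plane(C,*c3(*q),.038))
print(R.from_matrix(T[:3,:3]).as_euler('ZYX',degrees=True))
```

```text
((0.5254894495010376, 0.12650398910045624), (0.2950999438762665, 0.10855861008167267), 82.65338897705078)
[[ 0.4527883  -0.01289393]
 [ 0.56045574 -0.02677549]
 [ 0.5981906   0.26590192]
 [ 0.49052316  0.27978346]]
handle (array([0.5498714 , 0.18489532, 0.0978712 ]), np.float64(0.002863054066947157)) (array([0.55082731, 0.18650026, 0.09720278]), np.float64(0.0013066104608359481))
pump (array([0.52361214, 0.02039992, 0.14882234]), np.float64(0.007103904202051554)) (array([0.52878653, 0.02179948, 0.14731891]), np.float64(0.0030399930968020464))
ptr [0.49867641 0.19108021 0.038     ]
red [0.50063955 0.21260966 0.038     ]
redL [0.49876612 0.20606577 0.038     ]
redR [0.50036767 0.22035252 0.038     ]
[ 1.73532667e+02 -1.91122307e-02 -1.79997614e+02]
```

```bash
python3 -m handwheel '[[0,0,0.015,-1.2,-4.4,0,0],[0,0,0,-1.2,-4.4,1.5,0],[0,0,0,0,0,2.5,0],[0,0,0,0,0,0,0],[0,0,0,0,0,0,0]]'
python3 - <<'E'
from h import *
s=observe();print(s['ee_pos'],s['contact_force']);T=pose(s)
p,d=cams.read_camera("wrist");np.savez("pics/d.npz",p=p,d=d,T=T)
cv2.imwrite("pics/d.png",cv2.resize(p[:,:,::-1],None,fx=1.5,fy=1.5,interpolation=cv2.INTER_CUBIC))
E
```

```text
clock: 2.3
ee_pos: [0.4841, 0.0279, 0.2326]
tcp_rot: [0.063, 0.998, -0.0, -0.0]
contact_force: [-0.9, 0.3, 0.1]
gripper_width: -0.001
[0.48413249 0.02786588 0.23255314] [-0.86818812  0.3078998   0.07832695]
```

View pics/d.png

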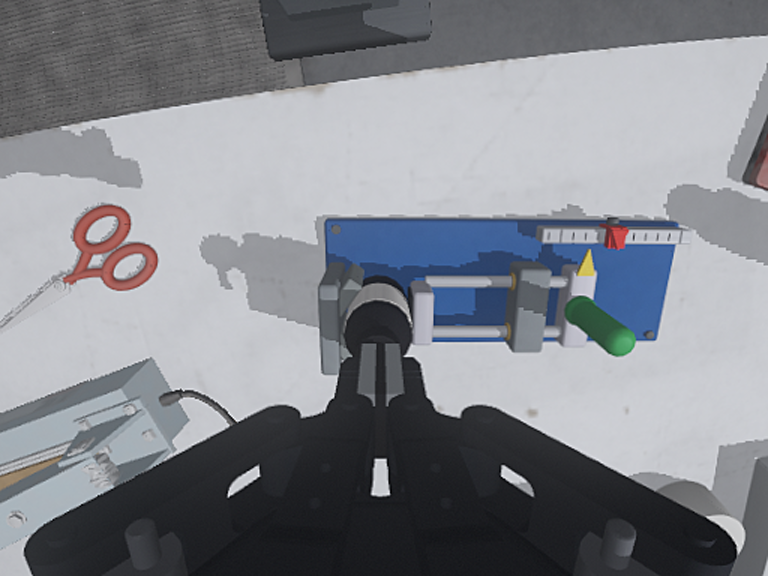

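Run:
```python
from h import *
z=np.load("pics/c.npz");C1=cam("wrist",z['T']);z2=np.load("pics/d.npz");C2=cam("wrist",z2['T'])
p=z2['p'];cv2.imwrite("pics/d2.png",cv2.resize(p[140:245,350:470,::-1],(720,630)[:2],interpolation=cv2.INTER_CUBIC)[:600])
def top(z):
    h=cv2.cvtColor(z['p'],cv2.COLOR_RGB2HSV);m=cv2.inRange(h,(45,100,30),(80,255,255));ys,xs=np.where(m>0)
    # end cap: round end at the lower right; take pts of largest projection on the axis
    q=np.stack([xs,ys],1).astype(float);c=q.mean(0);w,v=np.linalg.eigh(np.cov((q-c).T));a=v[:,1];a*=np.sign(a[1]);t=(q-c)@a;n=(q-c)@v[:,0]
    e=t>t.max()-16;wid=n[e].max()-n[e].min();print(len(q),c,a,wid)
    return c+a*(t.max()-wid/2)
h1=top(z);h2=top(z2);print(h1,h2);H,e=tri(C1,h1,C2,h2);print("handle",H,e)
for C,h in((C1,h1),(C2,h2)):print(plane(C,*h,.104))
Ct=cam("top");print(plane(Ct,204,185.5,.104))
```

```text
588 [312.71258503 223.8622449 ] [0.4580492  0.88892684] 17.483516994303343
919 [399.89880305 216.94341676] [0.79851421 0.60197596] 20.208838340103583
[317.42522233 233.00796499] [412.52242444 226.45998705]
handle [0.5483682  0.18425884 0.09757765] 4.833387729792201e-06
[0.545163  0.1830292 0.104    ]
[0.54500947 0.1806807  0.104     ]
[0.5492214 0.1825718 0.104    ]
```

View pics/d2.png

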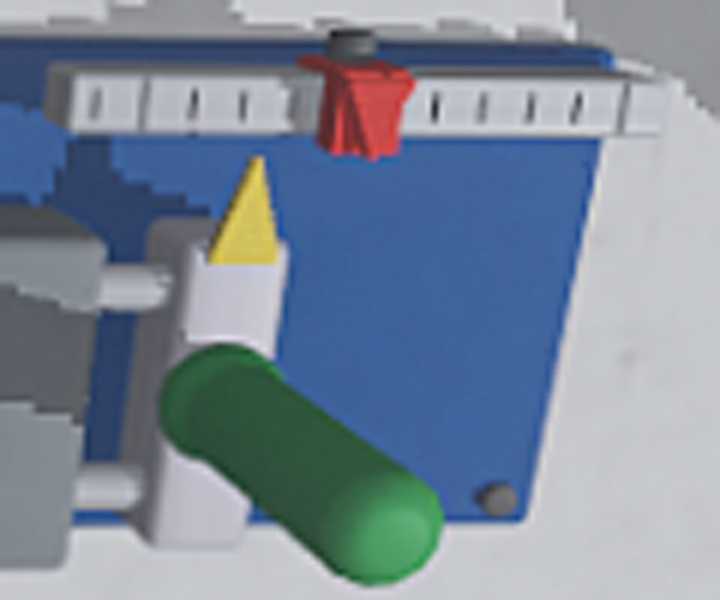

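```bash
python3 -m handwheel '[[0,0,0,-4.3,-0.25,0,0],[0,0,0,0,0,4,0],[0,0,0,0,0,1.5,0],[0,0,0,0,0,0,0],[0,0,0,0,0,0,0]]'
python3 - <<'E'
from h import *
p,d=cams.read_camera("scene");cv2.imwrite("pics/e1.png",cv2.resize(p[130:240,200:310,::-1],(600,600),interpolation=cv2.INTER_CUBIC))
E
```

```text
clock: 2.85
ee_pos: [0.5272, 0.0198, 0.1784]
tcp_rot: [0.062, 0.998, 0.0, 0.0]
contact_force: [0.5, -0.9, -0.1]
gripper_width: -0.002
```

View pics/e1.png

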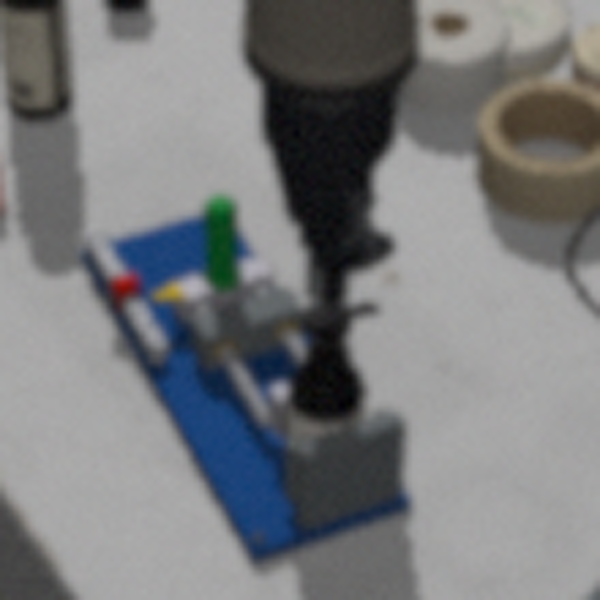

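Fingers (about (325,290)) stand just above the pump head (325,315) in the scene view. Press gently, watching force.

```bash
python3 -m handwheel '[[0,0,0,0,0,0.8,0],[0,0,0,0,0,0.3,0],[0,0,0,0,0,0.3,0],[0,0,0,0,0,0,0]]'; python3 -m handwheel '[[0,0,0,0,0,0.3,0],[0,0,0,0,0,0,0]]';python3 -m handwheel '[[0,0,0,0,0,0.3,0],[0,0,0,0,0,0,0]]'
```

```text
clock: 3.3
ee_pos: [0.5267, 0.0191, 0.1632]
tcp_rot: [0.063, 0.998, 0.0, -0.0]
contact_force: [-1.5, 1.6, 2.0]
gripper_width: -0.0
clock: 3.5
ee_pos: [0.5268, 0.019, 0.1602]
tcp_rot: [0.063, 0.998, -0.0, 0.0]
contact_force: [0.1, 1.4, 2.6]
gripper_width: 0.001
clock: 3.7
ee_pos: [0.5268, 0.019, 0.1571]
tcp_rot: [0.063, 0.998, -0.0, 0.0]
contact_force: [-0.0, 1.7, 2.8]
gripper_width: -0.0
```

```bash
python3 -m handwheel '[[0,0,0,0,0,0.3,0],[0,0,0,0,0,0.1,0],[0,0,0,0,0,0,0]]';python3 -m handwheel '[[0,0,0,0,0,0.15,0],[0,0,0,0,0,0,0]]';python3 -m handwheel '[[0,0,0,0,0,0.1,0],[0,0,0,0,0,0,0]]'
```

```text
clock: 4.0
ee_pos: [0.5268, 0.019, 0.1532]
tcp_rot: [0.063, 0.998, -0.0, 0.0]
contact_force: [0.7, 1.3, 4.6]
gripper_width: 0.001
clock: 4.2
ee_pos: [0.5268, 0.019, 0.1521]
tcp_rot: [0.063, 0.998, 0.0, 0.0]
contact_force: [-0.8, 2.2, 8.5]
gripper_width: -0.002
clock: 4.4
ee_pos: [0.5271, 0.0189, 0.1518]
tcp_rot: [0.063, 0.998, 0.0, 0.0]
contact_force: [-6.0, 1.2, 24.3]
gripper_width: 0.004
```

```bash
python3 -m handwheel '[[0,0,0,0,0,-1.5,0],[0,0,0,0,0,-3,0],[0,0,0,0,0,-2.5,0],[0,0,0,0,4.5,0,100],[0,0,0,2,4,0,100]]';  python3 -m handwheel '[[0,0,0,2,4,0,100],[0,0,0,0,0,0,100],[0,0,0,0,0,0,100]]'
python3 - <<'E'
from h import *
s=observe();print(s['ee_pos'],s['contact_force']);T=pose(s)
p,d=cams.read_camera("wrist");np.savez("pics/f.npz",p=p,d=d,T=T)
cv2.imwrite("pics/f.png",cv2.resize(p[:,:,::-1],None,fx=1.5,fy=1.5,interpolation=cv2.INTER_CUBIC))
p,d=cams.read_camera("scene");cv2.imwrite("pics/f1.png",cv2.resize(p[130:240,200:310,::-1],(600,600),interpolation=cv2.INTER_CUBIC))
E
```

```text
clock: 4.9
ee_pos: [0.5189, 0.1064, 0.2215]
tcp_rot: [0.064, 0.998, 0.0, 0.001]
contact_force: [1.1, 0.9, -0.2]
gripper_width: 0.328
clock: 5.2
ee_pos: [0.5021, 0.1486, 0.2205]
tcp_rot: [0.062, 0.998, -0.0, -0.0]
contact_force: [0.5, 0.0, 0.3]
gripper_width: 0.843
[0.50207395 0.14862636 0.22048369] [0.51460626 0.02803639 0.34120742]
```

View pics/f.png

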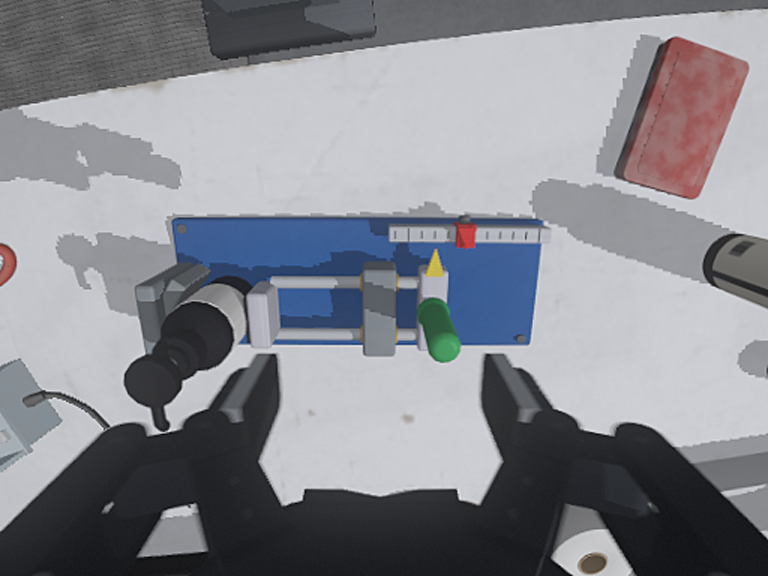

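View pics/f1.png

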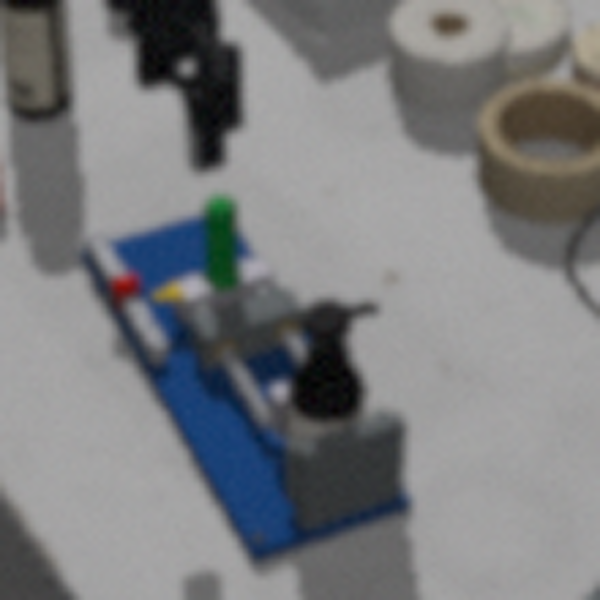

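Run:
```python
from h import *
Z={k:np.load(f"pics/{k}.npz") for k in "cdf"};C={k:cam("wrist",Z[k]['T']) for k in Z}
print("pump",tri(C['c'],(165,251.7),C['f'],(101.5,253.5)))
def top(z):
    h=cv2.cvtColor(z['p'],cv2.COLOR_RGB2HSV);m=cv2.inRange(h,(45,100,30),(80,255,255));ys,xs=np.where(m>0)
    q=np.stack([xs,ys],1).astype(float);c=q.mean(0);w,v=np.linalg.eigh(np.cov((q-c).T));a=v[:,1];a*=np.sign(a[1]);t=(q-c)@a;n=(q-c)@v[:,0]
    e=t>t.max()-16;wid=n[e].max()-n[e].min()
    return c+a*(t.max()-wid/2)
h={k:top(Z[k]) for k in Z}
print("handle df",tri(C['d'],h['d'],C['f'],h['f']),"cf",tri(C['c'],h['c'],C['f'],h['f']),plane(C['f'],*h['f'],.1))
def ytip(z):
    g=cv2.cvtColor(z['p'],cv2.COLOR_RGB2HSV);m=cv2.inRange(g,(20,110,80),(35,255,255));ys,xs=np.where(m>0)
    k=(ys>140)&(ys<220)&(xs>250);ys,xs=ys[k],xs[k];i=ys==ys.min();return xs[i].mean(),ys.min()-.5
for k in Z: 
    y=ytip(Z[k]);print("ptr",k,y,plane(C[k],*y,.038))
print(tri(C['d'],ytip(Z['d']),C['f'],ytip(Z['f'])))
p=Z['f']['p'];cv2.imwrite("pics/f2.png",cv2.resize(p[140:190,250:370,::-1],(720,300),interpolation=cv2.INTER_NEAREST))
```

```text
pump (array([0.52627183, 0.02274518, 0.14880543]), np.float64(7.546454917300419e-05))
handle df (array([0.54829266, 0.18395957, 0.09817117]), np.float64(0.0004228685352883886)) cf (array([0.54759853, 0.18384056, 0.09960858]), np.float64(0.00044340486246900355)) [0.54765142 0.1837625  0.1       ]
ptr c (np.float64(310.5), np.float64(178.5)) [0.49835035 0.1902172  0.038     ]
ptr d (np.float64(392.5), np.float64(166.5)) [0.49891763 0.19031131 0.038     ]
ptr f (np.float64(290.0), np.float64(165.5)) [0.49824554 0.19027034 0.038     ]
(array([0.49852203, 0.19021145, 0.03823319]), np.float64(0.0006469696843589629))
```

View pics/f2.png

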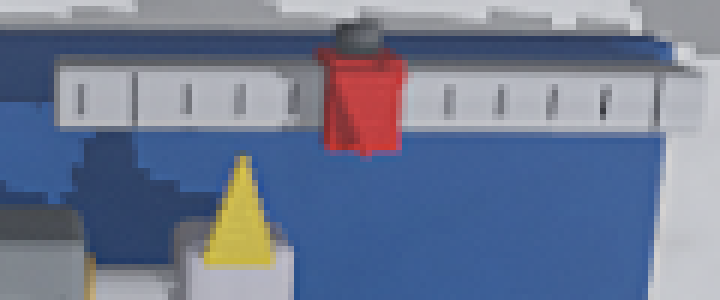

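```bash
python3 -m handwheel '[[0,0,0,-2,2,0,100],[0,0,0,-2.1,2.1,0,100],[0,0,0,0,0,4,100],[0,0,0,0,0,0,100]]';python3 - <<'E'
from h import *
s=observe();print(s['ee_pos']);Z=np.load("pics/f.npz");C=cam("wrist",Z['T']);a=plane(C,311,165.8,.038);b=np.array([.4984,.1902,.038]);print(a,(a-b)@[.128,.992,0],(a-b)@[-.992,.128,0])
p,d=cams.read_camera("wrist");cv2.imwrite("pics/g.png",cv2.resize(p[:,:,::-1],None,fx=1.5,fy=1.5,interpolation=cv2.INTER_CUBIC))
E
```

```text
clock: 5.7
ee_pos: [0.5471, 0.1816, 0.177]
tcp_rot: [0.064, 0.998, -0.002, -0.002]
contact_force: [-1.8, -0.3, 0.9]
gripper_width: 1.001
[0.54706004 0.18161687 0.17700838]
[0.5014408  0.21351022 0.038     ] 0.02351296196153474 -3.276445309609413e-05
```

View pics/g.png

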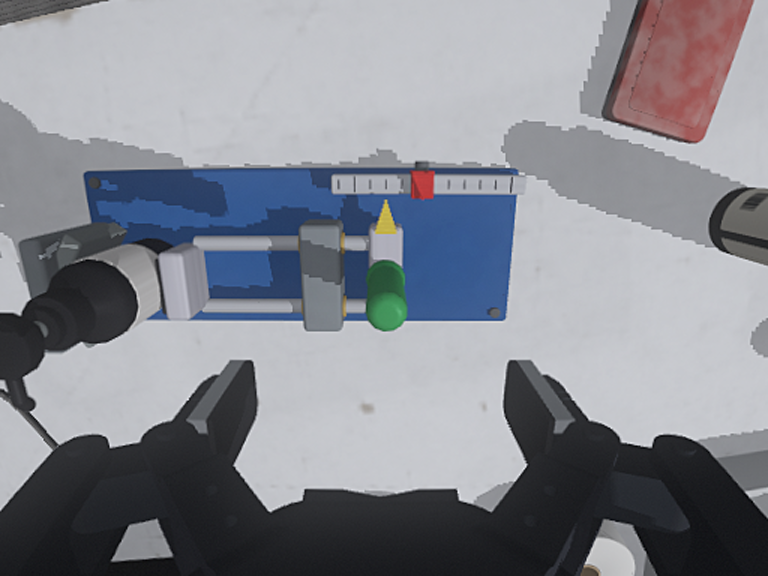

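```bash
python3 -m handwheel '[[0,0,0,0,0.25,4,100],[0,0,0,0,0,4,100],[0,0,0,0,0,2.4,100],[0,0,0,0,0,0,50],[0,0,0,0,0,0,20]]' 60;python3 -m handwheel '[[0,0,0,0,0,0,20],[0,0,0,0,0,0,15],[0,0,0,0,0,0,10],[0,0,0,0,0,0,10],[0,0,0,0,0,0,10]]' 60;python3 - <<'E'
from h import *
s=observe();print(s['ee_pos'],s['gripper_width'],s['contact_force'],s['moment'])
p,d=cams.read_camera("wrist");cv2.imwrite("pics/i.png",cv2.resize(p[:,:,::-1],None,fx=1.5,fy=1.5,interpolation=cv2.INTER_CUBIC))
E
```

```text
clock: 6.25
ee_pos: [0.5496, 0.1853, 0.0785]
tcp_rot: [0.064, 0.998, 0.0, 0.0]
contact_force: [0.2, 0.6, 0.2]
gripper_width: 0.693
clock: 6.75
ee_pos: [0.5495, 0.1857, 0.0785]
tcp_rot: [0.063, 0.998, 0.0, 0.001]
contact_force: [-3.5, -4.2, 16.4]
gripper_width: 0.242
[0.54952685 0.18566738 0.07849807] 0.24214128366976415 [-3.4698573  -4.18379838 16.38162892] [-0.99077183  0.79562794  0.03383869]
```

View pics/i.png

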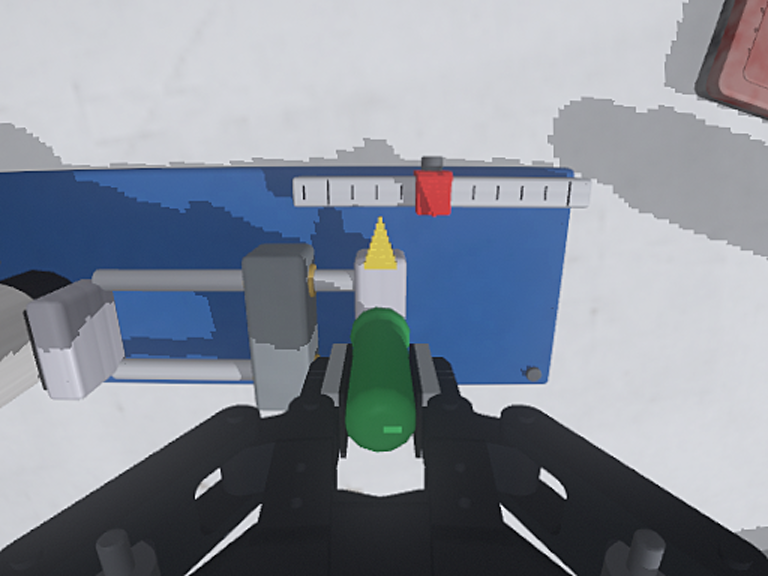

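```bash
python3 -m handwheel '[[0,0,0,0,0.5,0,5],[0,0,0,0,0.5,0,5],[0,0,0,0,0.5,0,5],[0,0,0,0,0.5,0,5],[0,0,0,0,0.2,0,5]]' 80;python3 -m handwheel '[[0,0,0,0,0,0,5],[0,0,0,0,0,0,5]]';python3 - <<'E'
from h import *
s=observe();print(s['ee_pos'],s['gripper_width'],s['contact_force'],s['moment']);T=pose(s)
p,d=cams.read_camera("wrist");np.savez("pics/k.npz",p=p,d=d,T=T)
cv2.imwrite("pics/k.png",cv2.resize(p[105:205,190:350,::-1],(800,500),interpolation=cv2.INTER_CUBIC))
E
```

```text
clock: 7.3
ee_pos: [0.5523, 0.2075, 0.0786]
tcp_rot: [0.063, 0.998, 0.0, 0.001]
contact_force: [-4.6, -7.1, 17.8]
gripper_width: 0.237
clock: 7.5
ee_pos: [0.5523, 0.2071, 0.0786]
tcp_rot: [0.063, 0.998, 0.0, 0.001]
contact_force: [-6.0, -6.6, 18.1]
gripper_width: 0.235
[0.55227066 0.20713298 0.07855949] 0.2354002438585085 [-6.00143806 -6.55104618 18.1483856 ] [-1.51817379e+00  8.61279806e-01 -8.94716385e-05]
```

View pics/k.png

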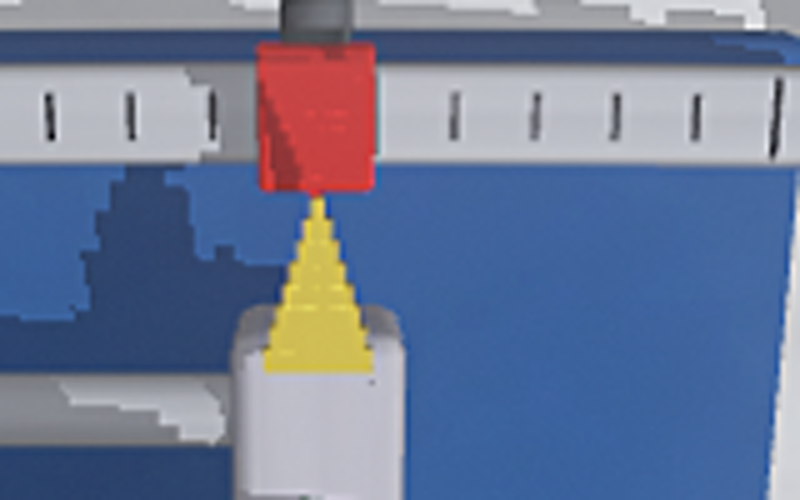

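Run:
```python
from h import *
z=np.load("pics/k.npz");p=z['p'];C=cam("wrist",z['T'])
cv2.imwrite("pics/k2.png",cv2.resize(p[108:182,230:280,::-1],None,fx=8,fy=8,interpolation=cv2.INTER_NEAREST))
h=cv2.cvtColor(p,cv2.COLOR_RGB2HSV)
r=cv2.inRange(h,(0,100,60),(10,255,255))|cv2.inRange(h,(172,100,60),(180,255,255));y=cv2.inRange(h,(20,110,80),(35,255,255))
for nm,m in(("r",r),("y",y)):
    for v in range(110,182):
        xs=np.where(m[v,220:290]>0)[0]+220
        if len(xs): print(nm,v,xs.min(),xs.max(),(xs.min()+xs.max())/2,round(float(np.median(z['d'][v,xs])),4))
```

```text
r 114 241 264 252.5 0.1668
r 115 241 264 252.5 0.1669
r 116 242 264 253.0 0.1665
r 117 241 264 252.5 0.1638
r 118 241 264 252.5 0.1641
r 119 241 264 252.5 0.1643
r 120 241 264 252.5 0.1645
r 121 242 264 253.0 0.1647
r 122 242 264 253.0 0.1648
r 123 242 264 253.0 0.1646
r 124 242 264 253.0 0.1648
r 125 242 264 253.0 0.1654
r 126 242 264 253.0 0.1652
r 127 242 264 253.0 0.1662
r 128 242 264 253.0 0.166
r 129 242 264 253.0 0.1665
r 130 242 264 253.0 0.1662
r 131 242 264 253.0 0.1683
r 132 242 264 253.0 0.1682
r 133 242 264 253.0 0.1684
r 134 242 264 253.0 0.1691
r 135 242 264 253.0 0.1689
r 136 242 264 253.0 0.1695
r 137 242 264 253.0 0.1697
r 138 242 264 253.0 0.1702
r 139 242 264 253.0 0.1702
r 140 242 264 253.0 0.1706
r 141 242 264 253.0 0.1709
r 142 242 263 252.5 0.171
r 143 252 253 252.5 0.1677
r 144 252 252 252.0 0.1936
y 145 253 254 253.5 0.1693
y 146 253 254 253.5 0.1684
y 147 253 254 253.5 0.1687
y 148 252 254 253.0 0.1693
y 149 251 255 253.0 0.1695
y 150 251 255 253.0 0.1694
y 151 251 255 253.0 0.17
y 152 251 255 253.0 0.1703
y 153 250 256 253.0 0.1702
y 154 250 256 253.0 0.1696
y 155 250 256 253.0 0.1706
y 156 250 256 253.0 0.17
y 157 249 257 253.0 0.1707
y 158 248 258 253.0 0.1707
y 159 248 258 253.0 0.1712
y 160 248 258 253.0 0.171
y 161 247 258 252.5 0.1715
y 162 247 259 253.0 0.1715
y 163 247 259 253.0 0.1717
y 164 247 259 253.0 0.1717
y 165 247 260 253.5 0.1721
y 166 245 261 253.0 0.1726
y 167 245 261 253.0 0.1725
y 168 245 261 253.0 0.1727
y 169 245 261 253.0 0.1726
y 170 244 262 253.0 0.1728
y 171 244 262 253.0 0.173
y 172 244 262 253.0 0.174
y 173 244 262 253.0 0.1733
y 174 243 262 252.5 0.1738
y 175 243 263 253.0 0.1741
y 176 243 263 253.0 0.1738
y 177 243 263 253.0 0.1741
y 178 243 263 253.0 0.1743
```

View pics/k2.png

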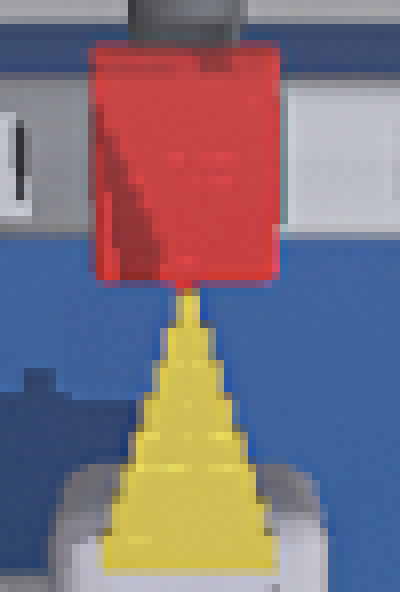

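```bash
python3 -m handwheel '[[0,0,0,0,0,0,5],[0,0,0,0,0,0,5],[0,0,0,0,0,0,5],[0,0,0,0,0,0,5],[0,0,0,0,0,0,5]]' 80;python3 - <<'E'
from h import *
p,d=cams.read_camera("wrist");a=p[108:182,230:280,::-1]
q,_=cams.read_camera("scene");b=q[130:240,200:310,::-1]
cv2.imwrite("pics/l.png",np.hstack([cv2.resize(a,(340,500),interpolation=cv2.INTER_NEAREST),cv2.resize(b,(450,500),interpolation=cv2.INTER_CUBIC)]))
E
```

```text
clock: 8.05
ee_pos: [0.5523, 0.207, 0.0786]
tcp_rot: [0.063, 0.998, 0.0, 0.001]
contact_force: [-4.1, -6.1, 17.7]
gripper_width: 0.238
```

View pics/l.png

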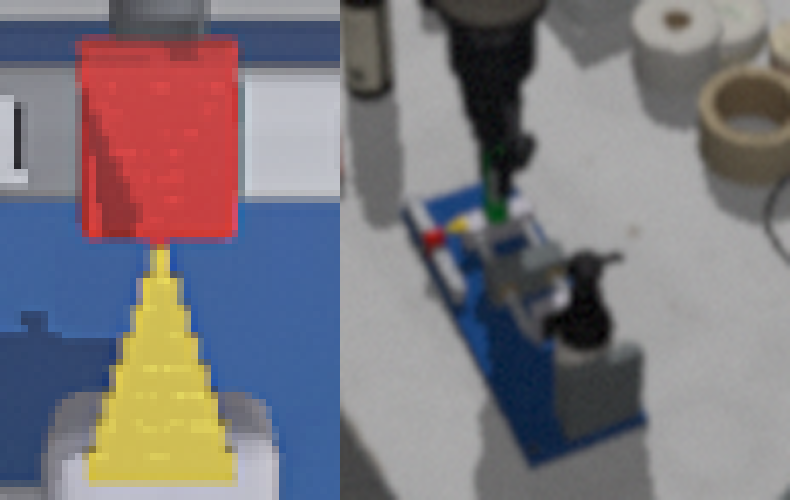

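The wrist picture shows the yellow tip at column 160 meeting the red tip at column 158 (enlarged), and it has not moved since the last look. The scene view shows the handle held and the pump head up.

```bash
python3 -c "
from rig import job
print(job.sign_off())"
```

```text
the job is handed in; nothing more can be done
None
```

The job is handed in, with the gripper still holding the clamp handle at the red marker.

- **Pump:** I pressed the head down about 12 mm with the shut fingers. The force rose to about 24 N at the stop. After I lifted off, two wrist views put the top at about 149 mm, against 150 mm nominal, so it had sprung back up.
- **Clamp:** I gripped the green handle with the grip set to 80 N and pulled it out about 22 mm. The yellow and red tips then met to within about half a millimetre (less than one pixel). A second look about half a second later showed no drift.
- **Loose things:** I did not touch them. I took no separate final measurement of where they stand.
- **Disagreements:**
  - The first estimate of the pull, from one wrist view, was 23.5 mm. I went by the final picture instead.
  - The handle's height came out at 97 to 101 mm, against 104 mm given.
  - A steady upward force of about 18 N, probably from the pads swinging forward as they closed, stayed on the tool while holding. It is well under the limits.

The clock read about 8 s at the end.

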